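# Clamp a glued cue extension in the ratchet press

## Robot

A 6-joint arm with a two-finger parallel gripper is mounted at the origin on the work surface. World frame = base frame: x ahead of the robot, y to its left, z up, the work surface at z = 0. Lengths are in m, angles in degrees, forces in N, time in s.
With the tool pointing down it reaches from about 0.25 to 0.725 m from the base axis. Payload 9.7 kg.
Tool frame: the origin (TCP) lies between the finger pads; the fingertips stand 25 mm ahead of it and the grasp point (between the pads) lies 6 mm ahead of it; z points along the fingers, y is the line along which they close (so a half turn about z gives the same grasp; the last joint's range is limited). The gripper opens to 85 mm and grips with 20 to 120 N. Pads are 22 mm wide; open, the fingers measure 114 mm over their backs; the gripper's body (76 mm by 85 mm) begins 54 mm behind the grasp point. The pads swing forward as they close: fully open they stand 13 mm farther back than shut.
Start: joints at [68.125, 4.979, 10.078, 95.1, 0, 90], TCP at [0.205, 0.51, 0.256] pointing down, gripper open.
Joint ranges: [-179.16, 179.16], [-48.56, 103.87], [-65.8, 70.77], [-126.05, 130.52], [-82.76, 87.17], [-180, 180]. Speed limits (degrees/s): [127.2, 127.2, 147.25, 180, 180, 180].

## Interface

Orientations are given as [roll, pitch, yaw] about the fixed x, y, z axes, in that order (R = Rz(yaw) Ry(pitch) Rx(roll)).
In Python, from workcell import bot gives the robot as it stands. The module is installed in compiled form; this text tells all that it offers.
- The arm moves only by the shell command python3 -m pendant FILE [FORCE], which reads ROWS from the file FILE. ROWS is a JSON list of rows, 1 to 5 of them, each an object with the fields tx, ty, tz (the shift in fractions of the full range, 1 being 0.3 m), spin (a turn about the tool's z in a scale on which 1.0 is 90 degrees), aperture (the finger opening in m); a field left out counts as zero (the opening has to be given); each row is the pose to reach, as a shift and turn from the pose commanded when the command began, along the tool's axes at that moment; what a row does not reach only later rows make up. A row lasts 1/12 s, in which the tool goes at most 0.0417 m and 7.16 degrees, less where a joint would pass 70% of its speed; a pose out of reach is approached as far as the arm can. The fingers move at their own pace and stop on an object; FORCE is the grip in N (left out, the last holds). Time passes only in rows, so rows that do not move let the fingers close. It prints the time, the measured TCP pose, the force, the opening and the grip force at its end. Input that does not fit is refused with a message, and nothing moves.
- bot.get_obs(): the state, without advancing time (a new reading comes with each control period).
- bot.camera(name): name is "scene" or "top"; returns the picture (400x640x3 uint8, blue, green, red); there is no depth.
- bot.camera_info(name): a dict with "mtx" (3x3 intrinsics, pixels), "extrinsics" (4x4, takes a point from camera to world coordinates). Camera axes: x right, y down, z forward; pixel columns grow to the right and rows downward; lengths in m; the calibration is good to about 2 mm. A picture is of the moment at which its call begins. camera_info takes no time and is no camera call.
- bot.job_done(): hands the job in; it is judged then, once.
The state is a dict: "time": time; "q": joint angles; "qd": joint speeds; "joint_efforts": joint torques, N m; "ee_pos": TCP position; "tcp_rot": TCP orientation; "wrist_force": force on the tool from outside, world axes, zero at the start; "torque": the same for the moment, N m; "opening": finger opening in m; "grasp_force": force on a finger pad.
Only numpy, scipy, OpenCV 4.12 (cv2) and the standard library are available. Lean on these libraries where they do the work, as an engineer would, in place of code of your own. Each camera call takes 0.05 s, during which the arm holds its last target. There are 200 camera calls.

## Task

The rubber bumper of the cue extension has just been glued on and must be held under pressure. Lift the extension off its wooden rest and lay it in the two V saddles of the ratchet press, rubber bumper towards the spring pad and steel pin in the slot of the end stop. Then turn the wing knob clockwise until the pad bears and the extension is firm against the stop, give it two clicks more and no further, and let go so that the pawl holds the pressure; do not drop the extension or disturb the glue bottle, the chalk and the brush.

Things in the scene. Friction and masses are not known exactly. Their poses are not given: they have to be found in the camera images.
- press: grey bench press on a 340 x 90 x 12 mm base plate, bolted to the bench. Origin on the bench; x is the clamping direction, from the spring pad (-x end) to the end stop (+x end), z up. The clamping axis is parallel to x, at y = 0, 45 mm above the bench. Along it stand: gear housing with ratchet wheel and knob (x = -125 mm), spring pad, two V saddles, end stop.
- cradle (a point): point on the clamping axis midway between the two V saddles, 45 mm above the bench, at x = +55 mm of the press; axes as the press. The saddles (12 mm thick, for a 30 mm round bar, 45 degree flanks, tops about 48 mm high) are centred 43 mm either side of it along x; the 74 mm between them are free down to the base plate. The extension's origin comes to lie within 7 mm of it, as the stop is set.
- stop: forked end stop, 50 mm wide, bolted to the base plate and set differently each time (8 mm along x). Axes as the press; origin on the bench below the face that looks at the pad. Top at 62 mm; the pin's slot is 16 mm wide, open at the top, its bottom 34 mm above the bench. The clear space between pad and stop is 5 to 19 mm longer than the extension at the start.
- stop_face (a point): where the clamping axis meets the stop's face, in the middle of the slot, 45 mm above the bench. Axes as the press. The 28 mm square, cork faced pad that looks at it sits on a stiff spring: with the extension firm against the stop, each click adds about 23 N. Right is some 25 to 55 N; under 20 N is slack, over 60 N too tight, and over 100 N spoils glue and bumper.
- knob_grip (a point): grip point on the black wing knob of the ratchet wheel: on the wheel's axis, 104 mm above the bench. The wing is a bar 52 mm long (this point's x axis), 12 mm thick (y), from 82 to 110 mm above the bench; it turns with the wheel. Clockwise seen from above feeds the pad towards the stop: 15 degrees is one tooth, one click and 1.57 mm.
- wheel_hub (a point): centre of the top face of the steel ratchet wheel (24 teeth, 64 mm across, face 70 mm above the bench); axes as the press, fixed. The wheel rests on a tooth at the start. Let go, it falls back on to the last tooth passed. Turning takes up to 0.1 N m while a tooth lifts the pawl, and less as it drops in; after the extension bears on the stop, 0.14 N m more per click.
- pawl_tail (a point): thumb tail of the sprung pawl, on the +y side of the wheel, 69 mm above the bench, all below 80 mm; origin on the tail, axes as the press when the pawl is in a tooth. The pawl stops the wheel from turning back. Only if overwound: with the knob held a little past the tooth, pushing the tail 5 mm outward (+y of the press) frees the wheel, and a weak spring draws the pad back.
- extension: cue extension, a dark wooden round bar 30 mm thick, about 0.16 kg. Origin on its axis at the middle of the grip, x its long axis. At x = +65 mm a brass shoulder (28 mm across), then a steel pin 9 mm thick, 18 mm long; wood ends at x = -65 mm, then a black rubber bumper, 25 mm thick, to x = -83 mm. It lies level in a wooden rest, axis 40 mm above the bench.
- rest: low dark wooden rest, 120 x 64 mm, fixed. Origin on the bench under its middle, x along the extension it carries. Its V saddles (12 mm thick) are at x = +43 and -43 mm; between them its board is 10 mm high. The extension's origin is within 8 mm of its middle.
- shoulder (a point): centre of the brass shoulder's face on the extension, x = +65 mm; the face that bears on the stop.
- glue: closed white plastic glue bottle, 38 mm across, 100 mm high, beyond the press; origin at the centre of its base.
- chalk: cube of cue chalk, 22 mm; origin at the centre of its underside.
- brush: small brush lying on the bench, beyond the rest; origin at the centre of its underside.
There are look-alikes about, which are no part of the job. Leave any green look-alike of the extension alone.

How it is judged:
By the outcome, as a careful person would: the job done as asked, in the order asked, and still so for the second after the job is handed in, with the robot touching nothing.
It also fails if it takes over 72 s, if anything falls off the work surface, if the arm or the gripper's body presses on something with over 40 N, if the wrist force passes 120 N, or if a joint passes its speed limit or range.

## Working session

There is one attempt and no reset: what is moved stays moved. The work goes in short steps, Python scripts to look and compute and a shell command to move; the robot and the scene stay as the last step left them, time stands still between calls to the robot, and variables do not carry over. Pictures are saved under pics/ and viewed, at most 10 in all, crops included, and the job is handed in when it is done.

```bash
mkdir -p pics; ls
python3 - <<'E'
from workcell import bot
import cv2,numpy as np
for n in("scene","top"):
    cv2.imwrite(f"pics/{n}0.png",bot.camera(n)); i=bot.camera_info(n); print(n,np.round(i["mtx"],1).tolist(),np.round(i["extrinsics"],4).tolist())
o=bot.get_obs();print(o["time"],o["ee_pos"],o["tcp_rot"],o["opening"])
E
```

```text
pics
scene [[387.9, 0.0, 318.1], [0.0, 387.9, 201.4], [0.0, 0.0, 1.0]] [[-0.5068, 0.6001, -0.6189, 1.1601], [0.862, 0.3605, -0.3563, 0.2335], [0.0093, -0.7141, -0.7, 0.778], [0.0, 0.0, 0.0, 1.0]]
top [[366.0, 0.0, 320.4], [0.0, 366.0, 201.0], [0.0, 0.0, 1.0]] [[0.0255, -0.985, 0.1705, 0.399], [-0.9995, -0.0221, 0.022, -0.1411], [-0.0179, -0.171, -0.9851, 1.0461], [0.0, 0.0, 0.0, 1.0]]
0.1 [0.20484686 0.51022984 0.25565717] [-1.79930620e+02 -2.05883368e-04  1.58125510e+02] 0.0855062369837043
```

View pics/scene0.png

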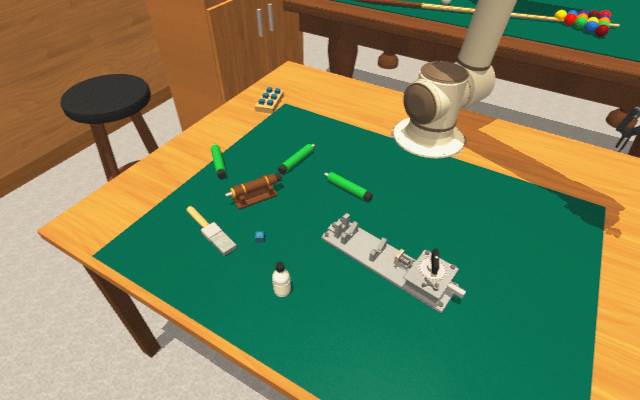

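View pics/top0.png

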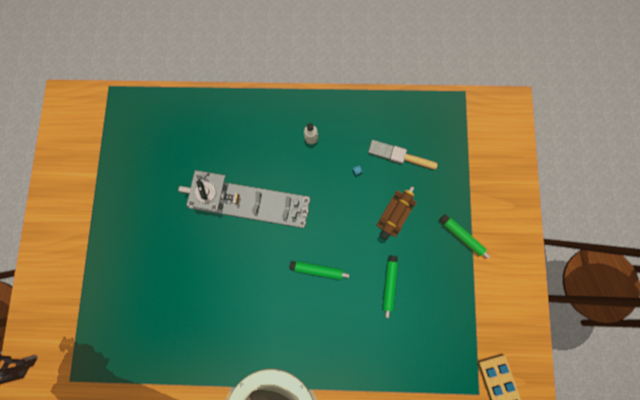

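The scene view shows the brown extension on its rest at (253,190) and the press from (340,235) to (440,280). In the top view the rest is at (395,213), the press runs from (185,190) to (308,212), the chalk is at (357,171), the brush at (400,155) and the glue at (311,135).

Things that could be taken for the extension (top view):
- the brown bar on the rest at (395,213)
- green bars at (320,270), (390,287) and (465,237)

I choose the brown one: it's dark wood, lying in the rest, with the bumper near (384,236) and the pin near (410,190). I'll check this in a close crop.

```bash
cat > h.py <<'E'
from workcell import bot
import cv2,numpy as np
INF={n:bot.camera_info(n) for n in("scene","top")}
def at(n,uv,z):
    i=INF[n];E=i["extrinsics"];d=E[:3,:3]@np.linalg.solve(i["mtx"],[uv[0],uv[1],1]);o=E[:3,3]
    return o+d*(z-o[2])/d[2]
def px(n,p):
    i=INF[n];E=i["extrinsics"];c=E[:3,:3].T@(np.asarray(p,float)-E[:3,3]);c=i["mtx"]@c;return c[:2]/c[2]
def crop(img,x,y,w,h,s): return cv2.resize(img[y:y+h,x:x+w],None,fx=s,fy=s,interpolation=cv2.INTER_CUBIC)
E
python3 - <<'E'
import cv2,numpy as np
from h import crop
t=cv2.imread("pics/top0.png");s=cv2.imread("pics/scene0.png")
a=crop(t,175,165,140,70,5.714); a=a[:400,:800]  # press top
b=crop(t,370,180,50,66,3.0)
cv2.imwrite("pics/c1.png",crop(t,175,165,140,70,5.7))
l=crop(t,370,180,50,65,9);r=crop(s,220,168,66,42,6.5)
o=np.zeros((585,450+429,3),np.uint8);o[:l.shape[0],:450]=l;o[:r.shape[0],450:]=r[:585,:429];cv2.imwrite("pics/c2.png",cv2.resize(o,None,fx=.9,fy=.9))
cv2.imwrite("pics/c3.png",crop(s,315,205,155,110,5.1))
E
```

```text
(no output)
```

View pics/c2.png

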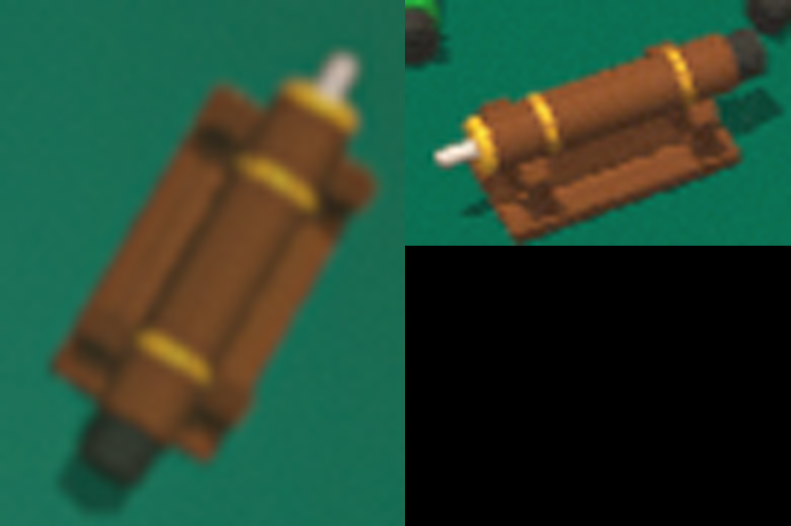

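View pics/c1.png

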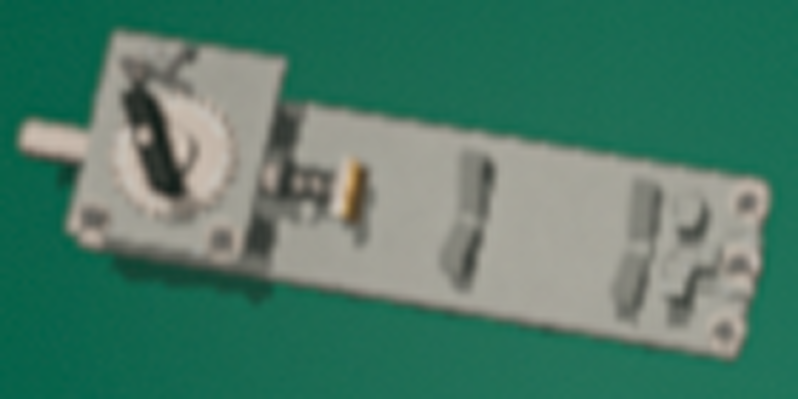

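View pics/c3.png

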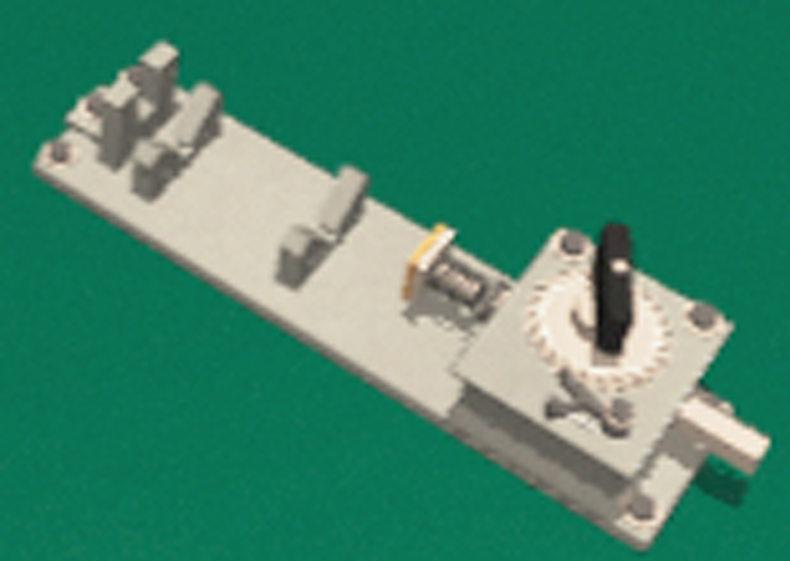

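The crops confirm the choice. The left crop shows a dark wooden bar with a brass shoulder (321,103), steel pin tip (345,60) and black bumper (113,475). In the press crops the wheel is at (174,155) in the top view, and the pad faces the saddles and the stop at the right end. The pawl is on the upper side of the picture, which is +y.

```bash
cat > fit.py <<'E'
from h import *
from scipy.optimize import least_squares
def T(u,v,s,x,y): return np.array([(u+.5)/s-.5+x,(v+.5)/s-.5+y])
t=lambda u,v:("top",T(u,v,5.7,175,165)); s=lambda u,v:("scene",T(u,v,5.1,315,205))
P=[(t(772,174),(170,45,12)),(t(738,359),(170,-45,12)),(t(174,155),(-125,0,70)),(s(33,163),(170,45,12)),(s(645,542),(-170,45,12)),(s(599,327),(-125,0,70))]
et=lambda u,v:("top",T(u,v,8.1,370,180)); es=lambda u,v:("scene",T(u-405,v,5.85,220,168))
Q=[(et(345,56),(83,0,2)),(et(113,470),(-83,0,6)),(et(321,105),(65,0,10)),(es(436,157),(83,0,0)),(es(752,42),(-83,0,6)),]
def W(p,q,z0=0):
    c,s_=np.cos(p[2]),np.sin(p[2]);q=np.asarray(q)/1e3
    return np.array([p[0]+c*q[0]-s_*q[1],p[1]+s_*q[0]+c*q[1],q[2]+z0])
def fit(P,x0,z0):
    f=lambda p:np.concatenate([px(m[0],W(p,q,z0))-m[1] for m,q in P])
    r=least_squares(f,x0,loss="soft_l1");return r.x,f(r.x).reshape(-1,2)
if __name__=="__main__":
    for P_,x0,z0 in((P,[.4,.2,-1.7],0),(Q,[.4,-.35,.5],.04)):
        p,r=fit(P_,x0,z0);print(np.round(p[:2],4),np.degrees(p[2]),"\n",np.round(r,2).tolist())
        if z0==0: pp=p
    print("cradle",W(pp,(55,0,45)),"knob",W(pp,(-125,0,104)))
    for n,u in(("pad top",t(360,158)),("pad bot",t(352,222)),("stop a",t(680,200)),("stop b",t(672,310)),("knob1",t(135,90)),("knob2",t(172,192))):
        z={"p":.059,"s":.062,"k":.110}[n[0]]
        w=at(*u,z);d=w[:2]-pp[:2];c,s_=np.cos(pp[2]),np.sin(pp[2]);print(n,np.round(w,3),"press",np.round([c*d[0]+s_*d[1],-s_*d[0]+c*d[1]],4))
    o=bot.get_obs();print(o["q"],o["torque"],o["wrist_force"])
E
python3 fit.py
```

```text
[0.5701 0.086 ] -97.89475491746413 
 [[0.28, 1.14], [0.94, -0.51], [-4.74, -0.34], [-1.64, -0.5], [-0.3, -0.91], [4.99, 1.95]]
[ 0.5466 -0.3331] -29.55337745047109 
 [[0.15, 0.35], [-0.22, 0.27], [0.65, -0.83], [0.11, 0.88], [0.35, -0.36]]
cradle [0.56255374 0.03154513 0.045     ] knob [0.58727744 0.2098391  0.104     ]
pad top [0.589 0.11  0.059] press [-0.0262  0.0157]
pad bot [0.558 0.112 0.059] press [-0.0237 -0.0157]
stop a [ 0.572 -0.046  0.062] press [0.131  0.0196]
stop b [ 0.518 -0.045  0.062] press [ 0.1365 -0.0333]
knob1 [0.609 0.203 0.11 ] press [-0.1217  0.0226]
knob2 [0.562 0.182 0.11 ] press [-0.0943 -0.0216]
[6.81254500e+01 5.00762116e+00 1.00390016e+01 9.51007605e+01
 2.05810361e-04 8.99999396e+01] [0.00261853 0.03697829 0.01345805] [-0.16317053 -0.03059651  0.19707656]
```

```bash
cat > fit2.py <<'E'
from fit import *
R=[(t(772,174),(0,45,12)),(t(738,359),(0,-45,12)),(s(33,163),(0,45,12)),(s(645,542),(-340,45,12))]
S=[(t(174,155),(-125,0,70)),(s(599,327),(-125,0,70)),(t(469,218),(12,0,48)),(t(640,250),(98,0,48)),(s(325,208),(12,0,48)),(s(178,123),(98,0,48))]
def f(p):
    e=[px(m[0],W(p,(q[0]+p[3]*1e3,q[1],q[2])))-m[1] for m,q in R]+[px(m[0],W(p,q))-m[1] for m,q in S]
    return np.concatenate(e)
r=least_squares(f,[.57,.1,-1.7,.156],loss="soft_l1");p=r.x
if __name__=="__main__":
    print(np.round(p,4),np.degrees(p[2]));print(np.round(f(p).reshape(-1,2),1).tolist())
    print("cradle",W(p,(55,0,45)),"knob",W(p,(-125,0,104)))
    o=[]
    for n,x,y,w,h,sc in(("top",175,165,140,70,5.7),("scene",315,205,155,70,5.1)):
        im=crop(cv2.imread(f"pics/{n}0.png"),x,y,w,h,sc)
        def pl(pts,c=(0,0,255)):
            a=np.array([(px(n,W(p,q))-[x-.5,y-.5])*sc-.5 for q in pts]);cv2.polylines(im,[np.round(a).astype(int)],True,c,1)
        X=p[3]*1e3
        pl([(X,45,12),(X,-45,12),(X-340,-45,12),(X-340,45,12)])
        a=np.linspace(0,2*np.pi,40);pl([(-125+32*np.cos(k),32*np.sin(k),70) for k in a])
        for c in(12,98): 
            for k in(-6,6): pl([(c+k,25,48),(c+k,24.2,48-0),(c+k,0,23.8),(c+k,-24.2,48),(c+k,-25,48),(c+k,-25,12),(c+k,25,12)],(0,255,255))
        pl([(120,25,62),(120,-25,62),(120,-25,12),(120,25,12)],(255,0,0))
        pl([(-45,14,59),(-45,-14,59),(-45,-14,31),(-45,14,31)],(255,0,255))
        o.append(im[:,:790])
    cv2.imwrite("pics/ov.png",cv2.resize(np.vstack(o),None,fx=.79,fy=.79))
E
python3 fit2.py
```

```text
[ 0.5686  0.0735 -1.7162  0.155 ] -98.33366893144702
[[-0.5, 1.4], [-0.1, -0.3], [-0.8, -0.3], [0.2, 0.1], [-0.2, -0.0], [-0.5, -0.6], [-1.4, -1.5], [-1.1, -2.0], [-0.1, -1.3], [-0.2, -1.4]]
cradle [0.56064983 0.01908422 0.045     ] knob [0.5867386  0.19718356 0.104     ]
```

View pics/ov.png

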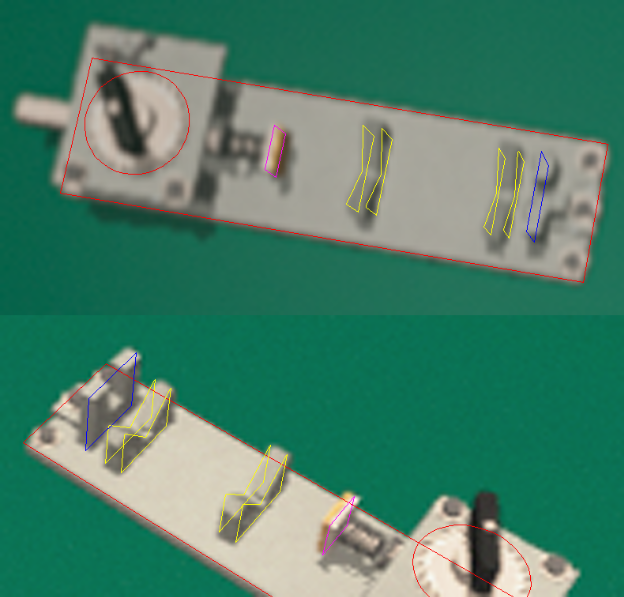

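The overlay fits the plate, wheel and saddles to about 3 mm. The stop face is near press x = 120 mm and the pad face near x = -44 mm, which leaves about 15 mm of clearance and agrees with the description. Next I'll go above the extension.

```bash
cat > go.py <<'E'
import sys;from workcell import bot;import numpy as np
from scipy.spatial.transform import Rotation as Ro
x,y,z,yaw=map(float,sys.argv[1:5]);o=bot.get_obs()
R=Ro.from_euler("xyz",o["tcp_rot"],degrees=True).as_matrix()
d=R.T@(np.array([x,y,z])-o["ee_pos"]);t=-(yaw-o["tcp_rot"][2]);t=(t+180)%360-180
print("tool shift",np.round(d,4),"turn",round(t,2),"t",round(o["time"],2),"q",np.round(o["q"],1))
E
python3 go.py .5466 -.3331 .16 150.45
```

```text
tool shift [-0.6314 -0.6552  0.0964] turn 7.68 t 0.1 q [68.1  5.  10.  95.1  0.  90. ]
```

Careful with the scale: shifts go in shares of 0.3 m and turns go in shares of 90 degrees. That gives: -0.15 m / 0.3 = -0.5, -0.145 m / 0.3 = -0.4833, 7.68 degrees / 90 = 0.0853.

```bash
for k in 1; do echo '[{"tx": -0.1, "ty": -0.1, "spin": 0.0222, "aperture": 0.085}, {"tx": -0.2, "ty": -0.2, "spin": 0.0444, "aperture": 0.085}, {"tx": -0.29, "ty": -0.3, "spin": 0.0853, "aperture": 0.085}, {"tx": -0.3867, "ty": -0.4, "spin": 0.0853, "aperture": 0.085}, {"tx": -0.4833, "ty": -0.5, "spin": 0.0853, "aperture": 0.085}]' > m.json && python3 -m pendant m.json; done; python3 go.py .5466 -.3331 .16 150.45
```

```text
time: 0.52
ee_pos: [0.2835, 0.3157, 0.2559]
tcp_rot: [-180.0, -0.0, 150.5]
wrist_force: [1.1, 0.6, 0.6]
opening: 0.0849
grasp_force: 0.0
tool shift [-0.5487 -0.4347  0.0961] turn 0.02 t 0.52 q [ 48.1 -12.1  -6.2  95.9  -0.   77.6]
```

Converted, -0.16 m / 0.3 = -0.5333, -0.127 m / 0.3 = -0.4233.

```bash
echo '[{"tx": -0.5333, "ty": -0.4233, "aperture": 0.085}, {"tx": -0.5333, "ty": -0.4233, "aperture": 0.085}, {"tx": -0.5333, "ty": -0.4233, "aperture": 0.085}, {"tx": -0.5333, "ty": -0.4233, "aperture": 0.085}, {"tx": -0.5333, "ty": -0.4233, "aperture": 0.085}]' > m.json && python3 -m pendant m.json|sed -n 1,2p;  echo '[{"tx": -0.5333, "ty": -0.4233, "aperture": 0.085}, {"tx": -0.5333, "ty": -0.4233, "aperture": 0.085}, {"tx": -0.5333, "ty": -0.4233, "aperture": 0.085}, {"tx": -0.5333, "ty": -0.4233, "aperture": 0.085}, {"tx": -0.5333, "ty": -0.4233, "aperture": 0.085}]' > m.json && python3 -m pendant m.json|sed -n 1,2p; echo '[{"tx": -0.5333, "ty": -0.4233, "aperture": 0.085}, {"tx": -0.5333, "ty": -0.4233, "aperture": 0.085}, {"tx": -0.5333, "ty": -0.4233, "aperture": 0.085}, {"tx": -0.5333, "ty": -0.4233, "aperture": 0.085}, {"tx": -0.5333, "ty": -0.4233, "aperture": 0.085}]' > m.json && python3 -m pendant m.json|sed -n 1,2p; python3 go.py .5466 -.3331 .13 150.45
```

```text
time: 0.93
ee_pos: [0.3601, 0.1259, 0.2563]
time: 1.35
ee_pos: [0.4368, -0.0639, 0.2561]
time: 1.77
ee_pos: [0.5133, -0.2533, 0.2556]
tool shift [-0.0684 -0.053   0.1256] turn -0.05 t 1.77 q [-26.3   8.1  13.4  95.4  -0.    3.3]
```

```bash
echo '[{"tx": -0.1133, "ty": -0.0867, "tz": 0.1, "aperture": 0.06}, {"tx": -0.2267, "ty": -0.1767, "tz": 0.2, "aperture": 0.06}, {"tx": -0.2267, "ty": -0.1767, "tz": 0.3167, "aperture": 0.06}, {"tx": -0.2267, "ty": -0.1767, "tz": 0.4187, "aperture": 0.06}, {"tx": -0.2267, "ty": -0.1767, "tz": 0.4187, "aperture": 0.06}]' > m.json && python3 -m pendant m.json
python3 - <<'E'
from h import *
t=bot.camera("top");s=bot.camera("scene");cv2.imwrite("pics/t1.png",t);cv2.imwrite("pics/s1.png",s)
cv2.imwrite("pics/h1.png",np.hstack([crop(t,355,170,75,85,5.2),crop(s,205,120,80,85,5.2)[:442]])[:,:800])
E
```

```text
time: 2.18
ee_pos: [0.5428, -0.3296, 0.1208]
tcp_rot: [180.0, -0.8, 150.4]
wrist_force: [-1.4, 0.7, -2.2]
opening: 0.0599
grasp_force: 0.0
```

View pics/h1.png

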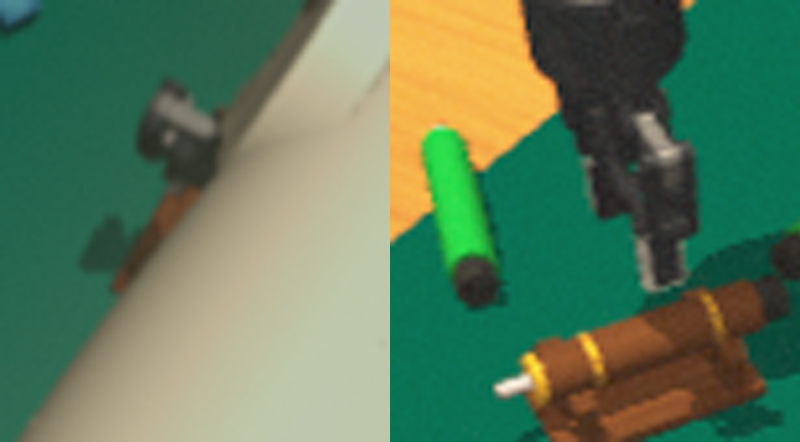

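The scene crop shows the open fingers hanging over the middle of the bar. They are near (640,270) in the crop, and the rings are at (590,358) and (713,318).

```bash
echo '[{"aperture": 0.06}, {"aperture": 0.06}]' > m.json && python3 -m pendant m.json|tail -5; python3 go.py .5466 -.3331 .047 150.45
```

```text
ee_pos: [0.5472, -0.3304, 0.1345]
tcp_rot: [-180.0, 0.3, 150.5]
wrist_force: [0.0, 0.4, 0.1]
opening: 0.06
grasp_force: 0.0
tool shift [-0.0004 -0.0026  0.0875] turn 0.03 t 2.45 q [-31.1  16.3   9.6  83.    0.   -1.6]
```

Converted, 0.0835 m / 0.3 = 0.2783, 0.07 m / 0.3 = 0.2333.

```bash
echo '[{"ty": -0.0067, "tz": 0.0833, "aperture": 0.06}, {"ty": -0.0067, "tz": 0.1667, "aperture": 0.06}, {"ty": -0.0067, "tz": 0.2333, "aperture": 0.06}, {"ty": -0.0067, "tz": 0.2783, "aperture": 0.06}, {"ty": -0.0067, "tz": 0.2783, "aperture": 0.06}]' > m.json && python3 -m pendant m.json|sed -n '2,5p'; echo '[{"aperture": 0.06}, {"aperture": 0.06}]' > m.json && python3 -m pendant m.json; python3 go.py .5466 -.3331 .047 150.45
```

```text
ee_pos: [0.5447, -0.3314, 0.0462]
tcp_rot: [180.0, -0.1, 150.5]
wrist_force: [-0.7, -0.0, -0.8]
opening: 0.0598
time: 3.03
ee_pos: [0.5461, -0.3325, 0.0495]
tcp_rot: [-180.0, 0.2, 150.5]
wrist_force: [-0.2, -0.5, -0.4]
opening: 0.0599
grasp_force: 0.0
tool shift [-0.0008 -0.0003  0.0025] turn 0.01 t 3.03 q [-31.3  17.9   2.1  74.1   0.   -1.8]
```

Now close softly, and watch the wrist force to see whether the grasp is centred.

```bash
echo '[{"tz": 0.0083, "aperture": 0.045}, {"tz": 0.0083, "aperture": 0.035}, {"tz": 0.0083, "aperture": 0.02}, {"tz": 0.0083, "aperture": 0.02}, {"tz": 0.0083, "aperture": 0.02}]' > m.json && python3 -m pendant m.json 40; echo '[{"aperture": 0.02}, {"aperture": 0.02}, {"aperture": 0.02}]' > m.json && python3 -m pendant m.json
```

```text
time: 3.45
ee_pos: [0.5453, -0.3326, 0.0457]
tcp_rot: [-180.0, 0.1, 150.4]
wrist_force: [-1.9, -0.9, 5.3]
opening: 0.0288
grasp_force: 39.4
time: 3.7
ee_pos: [0.5453, -0.3326, 0.0457]
tcp_rot: [-180.0, 0.1, 150.4]
wrist_force: [-2.1, -1.1, 6.4]
opening: 0.0287
grasp_force: 39.4
```

Converted, -0.12 m / 0.3 = -0.4, -0.09 m / 0.3 = -0.3.

```bash
echo '[{"tz": -0.0333, "aperture": 0.02}, {"tz": -0.1, "aperture": 0.02}, {"tz": -0.2, "aperture": 0.02}, {"tz": -0.3, "aperture": 0.02}, {"tz": -0.4, "aperture": 0.02}]' > m.json && python3 -m pendant m.json 50;  echo '[{"tz": -0.0667, "aperture": 0.02}, {"tz": -0.0667, "aperture": 0.02}]' > m.json && python3 -m pendant m.json; python3 go.py .561 .016 .165 81.67
```

```text
time: 4.12
ee_pos: [0.5447, -0.3317, 0.1661]
tcp_rot: [180.0, -0.1, 150.5]
wrist_force: [-0.0, 0.1, -0.5]
opening: 0.0288
grasp_force: 49.4
time: 4.28
ee_pos: [0.5463, -0.3327, 0.1905]
tcp_rot: [180.0, 0.4, 150.5]
wrist_force: [-0.2, -0.9, -1.5]
opening: 0.0288
grasp_force: 49.5
tool shift [0.1593 0.3106 0.0244] turn 68.78 t 4.28 q [-31.3  16.3  15.8  89.1   0.   -1.8]
```

Converted, 0.16 m / 0.3 = 0.5333, 0.13 m / 0.3 = 0.4333, 34.5 degrees / 90 = 0.3833.

```bash
python3 go.py .5615 .025 .165 81.67|cut -c1-60; echo '[{"tx": 0.1, "ty": 0.1, "spin": 0.0778, "aperture": 0.02}, {"tx": 0.1667, "ty": 0.2, "spin": 0.1556, "aperture": 0.02}, {"tx": 0.2233, "ty": 0.3333, "spin": 0.2333, "aperture": 0.02}, {"tx": 0.2667, "ty": 0.4333, "spin": 0.3111, "aperture": 0.02}, {"tx": 0.3, "ty": 0.5333, "spin": 0.3833, "aperture": 0.02}]' > m.json && python3 -m pendant m.json|sed -n 2,4p; python3 go.py .5615 .025 .165 81.67
```

```text
tool shift [0.1633 0.3186 0.0244] turn 68.78 t 4.28 q [-31.3
ee_pos: [0.5449, -0.1463, 0.1841]
tcp_rot: [-180.0, -0.1, 115.6]
wrist_force: [-0.0, -1.1, -1.7]
tool shift [0.1473 0.089  0.0192] turn 33.93 t 4.7 q [-15.    6.1   3.3  87.3   0.   49.4]
```

Converted, 0.147 m / 0.3 = 0.49, 0.13 m / 0.3 = 0.4333, 34 degrees / 90 = 0.3778.

```bash
echo '[{"tx": 0.1167, "ty": 0.0667, "spin": 0.0778, "aperture": 0.02}, {"tx": 0.2333, "ty": 0.1333, "spin": 0.1556, "aperture": 0.02}, {"tx": 0.3333, "ty": 0.2, "tz": 0.0333, "spin": 0.2333, "aperture": 0.02}, {"tx": 0.4333, "ty": 0.2667, "tz": 0.05, "spin": 0.3111, "aperture": 0.02}, {"tx": 0.49, "ty": 0.2967, "tz": 0.0667, "spin": 0.3778, "aperture": 0.02}]' > m.json && python3 -m pendant m.json|sed -n 2,4p;echo '[{"aperture": 0.02}, {"aperture": 0.02}]' > m.json && python3 -m pendant m.json; python3 go.py .5615 .025 .11 81.67
```

```text
ee_pos: [0.5611, 0.026, 0.1635]
tcp_rot: [-179.9, -0.0, 81.9]
wrist_force: [1.0, -0.4, -1.8]
time: 5.28
ee_pos: [0.5608, 0.0238, 0.1636]
tcp_rot: [-179.9, 0.0, 82.3]
wrist_force: [-0.6, 0.4, -1.4]
opening: 0.0285
grasp_force: 49.5
tool shift [0.0013 0.0006 0.0536] turn 0.67 t 5.28 q [  2.4   5.8   0.7  85.    0.  100.1]
```

Converted, 0.07 m / 0.3 = 0.2333, 0.06 m / 0.3 = 0.2, 0.67 degrees / 90 = 0.0074.

```bash
echo '[{"tx": 0.0043, "ty": 0.002, "tz": 0.1167, "spin": 0.0074, "aperture": 0.02}, {"tx": 0.0043, "ty": 0.002, "tz": 0.2, "spin": 0.0074, "aperture": 0.02}, {"tx": 0.0043, "ty": 0.002, "tz": 0.2333, "spin": 0.0074, "aperture": 0.02}, {"tx": 0.0043, "ty": 0.002, "tz": 0.2333, "spin": 0.0074, "aperture": 0.02}, {"tx": 0.0043, "ty": 0.002, "tz": 0.2333, "spin": 0.0074, "aperture": 0.02}]' > m.json && python3 -m pendant m.json|sed -n 2,4p
python3 - <<'E'
from fit2 import *
o=bot.get_obs();print(o["ee_pos"],o["tcp_rot"])
ti=bot.camera("top");si=bot.camera("scene");cv2.imwrite("pics/t2.png",ti);cv2.imwrite("pics/s2.png",si)
# predicted extension points
z=o["ee_pos"][2]-.0057;c=W(p,(55,0,45))
e=[o["ee_pos"][0],o["ee_pos"][1],np.radians(o["tcp_rot"][2]-180)]
a=crop(ti,225,160,90,72,8)[:288*2];b=crop(si,300,180,120,90,5)
for q in((83,0,0),(-83,0,0),(65,0,0)):
    w=W(e,q,z);u=px("top",w);v=px("scene",w);print(q,np.round(w,3),np.round((u-[224.5,159.5])*8),np.round((v-[299.5,179.5])*6.6))
cv2.imwrite("pics/a2.png",a);cv2.imwrite("pics/b2.png",crop(si,300,180,120,90,6.6))
E
```

```text
ee_pos: [0.5621, 0.023, 0.0952]
tcp_rot: [-180.0, 0.0, 81.5]
wrist_force: [0.3, 0.0, -1.4]
[0.56214864 0.02303316 0.09518731] [-1.79977718e+02  7.49292587e-03  8.14606843e+01]
(83, 0, 0) [ 0.55  -0.059  0.089] [583. 372.] [257. 198.]
(-83, 0, 0) [0.574 0.105 0.089] [ 95. 288.] [639. 415.]
(65, 0, 0) [ 0.552 -0.041  0.089] [530. 363.] [296. 220.]
```

View pics/b2.png

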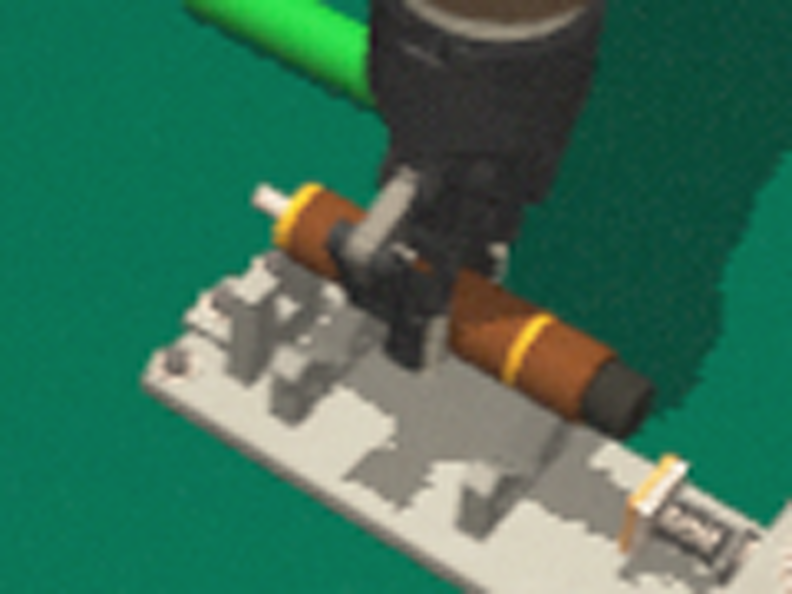

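The measured pin tip is at (258,197) and the predicted one at (257,198), so the extension sits in the hand as expected. Next I'll draw its predicted lowered pose over the unobstructed first pictures, at the stop and at the pad.

```bash
cat > ov2.py <<'E'
from fit2 import *
o=bot.get_obs();e=[*o["ee_pos"][:2],np.radians(o["tcp_rot"][2]-180)]
T_=[]
a=np.linspace(0,2*np.pi,30)
for n,x,y,w,h,sc in(("top",280,195,36,27,11),("scene",322,210,40,30,10),("top",222,186,36,27,11),("scene",380,242,40,30,10)):
    im=crop(cv2.imread(f"pics/{n}0.png"),x,y,w,h,sc)
    def pl(f,pts,c,cl=True):
        b=np.array([(px(n,q)-[x-.5,y-.5])*sc-.5 for q in pts]);cv2.polylines(im,[np.round(b).astype(int)],cl,c,1,cv2.LINE_AA)
    E=lambda q:W(e,q,.045); M=lambda q:W(p,q)
    pl(0,[E((k,4.5,0)) for k in(65,83)]+[E((k,-4.5,0)) for k in(83,65)],(255,255,0))
    pl(0,[E((65,14*np.cos(k),14*np.sin(k))) for k in a],(255,255,0))
    pl(0,[E((-83,12.5*np.cos(k),12.5*np.sin(k))) for k in a],(255,255,0))
    pl(0,[M(q) for q in((120,25,12),(120,25,62),(120,8,62),(120,8,34),(120,-8,34),(120,-8,62),(120,-25,62),(120,-25,12))],(0,0,255),False)
    pl(0,[M(q) for q in((-44,14,59),(-44,-14,59),(-44,-14,31),(-44,14,31))],(255,0,255))
    for c in(12,92,104):pl(0,[M(q) for q in((c,24.2,48),(c,0,23.8),(c,-24.2,48))],(0,255,255),False)
    T_.append(im[:297,:396])
cv2.imwrite("pics/ov2.png",np.vstack([np.hstack(T_[:2]),np.hstack(T_[2:])]))
d=np.array(e[:2])-p[:2];c,s_=np.cos(p[2]),np.sin(p[2]);print("ext in press",[c*d[0]+s_*d[1],-s_*d[0]+c*d[1]],"yaw err",np.degrees(e[2]-p[2]))
E
python3 ov2.py
```

```text
ext in press [np.float64(0.05042002062812681), np.float64(0.0017710267876632057)] yaw err -0.20858001468856033
```

View pics/ov2.png

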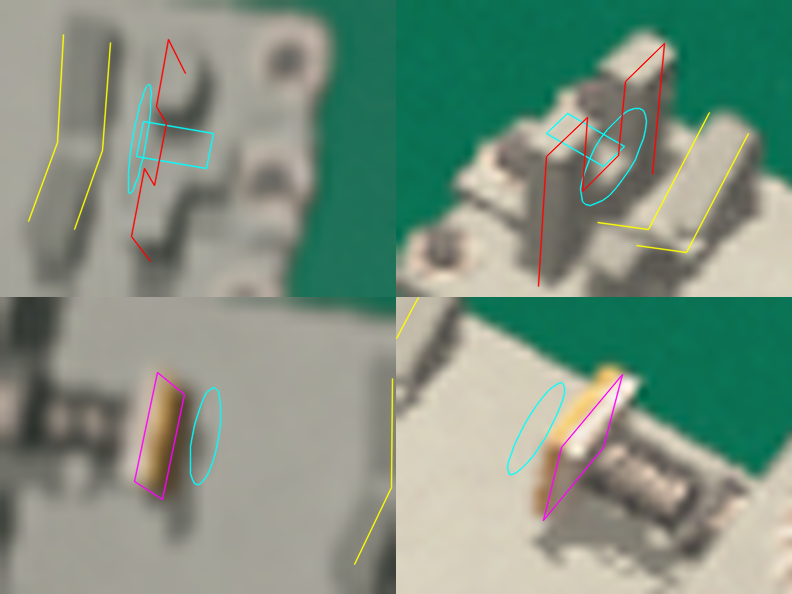

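The overlay agrees with the pictures. The predicted pin enters the slot, the shoulder stays about 4 mm off the stop and the bumper about 9 mm off the pad. The bar is about 1.7 mm too far in +y, so I'll correct that and lower.

```bash
python3 go.py .5604 .0233 .0515 81.67
```

```text
tool shift [-0.0005 -0.0027  0.0451] turn -0.21 t 5.8 q [  2.4   6.6  -5.8  77.4  -0.  100.9]
```

Converted, 0.01 m / 0.3 = 0.0333, -0.002 m / 0.3 = -0.0067, -0.2 degrees / 90 = -0.0022.

```bash
echo '[{"ty": -0.0067, "tz": 0.0333, "spin": -0.0022, "aperture": 0.02}, {"ty": -0.0067, "tz": 0.0333, "spin": -0.0022, "aperture": 0.02}, {"ty": -0.0067, "tz": 0.0333, "spin": -0.0022, "aperture": 0.02}, {"ty": -0.0067, "tz": 0.0333, "spin": -0.0022, "aperture": 0.02}]' > m.json && python3 -m pendant m.json|sed -n 2,4p;  python3 go.py .5604 .0233 .0515 81.67
```

```text
ee_pos: [0.5602, 0.0241, 0.0849]
tcp_rot: [180.0, -0.0, 81.7]
wrist_force: [0.5, -0.2, -0.8]
tool shift [-0.0008  0.0003  0.0334] turn -0.0 t 6.13 q [  2.5   6.6  -7.2  76.3  -0.  100.8]
```

Converted, 0.031 m / 0.3 = 0.1033, 0.029 m / 0.3 = 0.0967.

```bash
echo '[{"tx": -0.0017, "tz": 0.0333, "aperture": 0.02}, {"tx": -0.0017, "tz": 0.06, "aperture": 0.02}, {"tx": -0.0017, "tz": 0.0833, "aperture": 0.02}, {"tx": -0.0017, "tz": 0.0967, "aperture": 0.02}, {"tx": -0.0017, "tz": 0.1033, "aperture": 0.02}]' > m.json && python3 -m pendant m.json|sed -n 2,4p;  echo '[{"aperture": 0.02}, {"aperture": 0.02}]' > m.json && python3 -m pendant m.json|sed -n 2,4p;  python3 go.py .5604 .0233 .0507 81.67
```

```text
ee_pos: [0.5596, 0.0236, 0.0524]
tcp_rot: [-179.9, 0.0, 81.7]
wrist_force: [0.2, 0.5, -1.5]
ee_pos: [0.5602, 0.0236, 0.0537]
tcp_rot: [180.0, 0.0, 81.7]
wrist_force: [0.1, 0.0, -2.1]
tool shift [-0.0003  0.0002  0.003 ] turn -0.01 t 6.72 q [  2.4   7.4  -9.7  72.8  -0.  100.8]
```

Converted, 0.0025 m / 0.3 = 0.0083, 0.002 m / 0.3 = 0.0067.

```bash
echo '[{"tz": 0.0033, "aperture": 0.02}, {"tz": 0.0067, "aperture": 0.02}, {"tz": 0.0083, "aperture": 0.02}, {"tz": 0.0083, "aperture": 0.02}, {"tz": 0.0083, "aperture": 0.02}]' > m.json && python3 -m pendant m.json|sed -n 2,5p;  python3 go.py .5604 .0233 .0507 81.67
```

```text
ee_pos: [0.5604, 0.0236, 0.0515]
tcp_rot: [180.0, -0.0, 81.7]
wrist_force: [0.5, 0.1, 0.2]
opening: 0.0288
tool shift [-0.0003 -0.      0.0008] turn -0.01 t 7.13 q [  2.4   7.5  -9.9  72.6  -0.  100.8]
```

Converted, 0.001 m / 0.3 = 0.0033, 0.0005 m / 0.3 = 0.0017.

```bash
echo '[{"tz": 0.0017, "aperture": 0.02}, {"tz": 0.0033, "aperture": 0.02}, {"tz": 0.0033, "aperture": 0.02}]' > m.json && python3 -m pendant m.json|sed -n 2,5p;  echo '[{"aperture": 0.032}, {"aperture": 0.036}, {"aperture": 0.042}, {"aperture": 0.048}, {"aperture": 0.048}]' > m.json && python3 -m pendant m.json
python3 - <<'E'
from h import *
cv2.imwrite("pics/s3.png",bot.camera("scene"))
E
```

```text
ee_pos: [0.5608, 0.0236, 0.051]
tcp_rot: [179.9, -0.0, 81.7]
wrist_force: [0.8, 0.0, 3.6]
opening: 0.0286
time: 7.8
ee_pos: [0.56, 0.0236, 0.0499]
tcp_rot: [-180.0, 0.0, 81.7]
wrist_force: [-0.9, 0.6, 0.7]
opening: 0.0479
grasp_force: 0.0
```

Converted, -0.15 m / 0.3 = -0.5, -0.13 m / 0.3 = -0.4333.

```bash
echo '[{"tz": -0.0667, "aperture": 0.05}, {"tz": -0.1667, "aperture": 0.05}, {"tz": -0.3, "aperture": 0.05}, {"tz": -0.4333, "aperture": 0.06}, {"tz": -0.5, "aperture": 0.06}]' > m.json && python3 -m pendant m.json|sed -n 2,4p
python3 - <<'E'
from fit2 import *
s0=bot.camera("scene");t0=bot.camera("top");cv2.imwrite("pics/s4.png",s0);cv2.imwrite("pics/t4.png",t0)
# knob dark blob: scene & top, from first pics
for n,im,(x,y,w,h) in(("scene",cv2.imread("pics/scene0.png"),(425,243,25,40)),("top",cv2.imread("pics/top0.png"),(193,175,20,30))):
    g=im[y:y+h,x:x+w].max(2);v,u=np.where(g<60);P_=np.c_[u+x,v+y].astype(float);print(n,len(u),P_.min(0),P_.max(0),cv2.minAreaRect(P_.astype(np.float32)))
# model fit of bar (yaw) to dark mask: project bar box hull, IoU in both views
from scipy.optimize import minimize
def mask(n,x,y,th,sh):
    q=[(a,b,z) for a in(-26,26) for b in(-6,6) for z in(82,110)]
    c=W(p,(-125+x,y,0));pts=np.array([px(n,W([c[0],c[1],th],(a,b,z)))for a,b,z in q])
    m=np.zeros(sh,np.uint8);cv2.fillConvexPoly(m,np.round(cv2.convexHull(pts.astype(np.float32))*16).astype(np.int32),1,shift=4);return m>0
D=[]
for n,f,(x,y,w,h) in(("scene","scene0",(425,243,25,40)),("top","top0",(193,175,20,30))):
    im=cv2.imread(f"pics/{f}.png").max(2);m=np.zeros(im.shape,bool);m[y:y+h,x:x+w]=im[y:y+h,x:x+w]<75;D.append((n,m))
best=[]
for th in range(0,180,3):
    for x in(-3,0,3):
        for y in(-3,0,3):
            I=[(lambda M:(M&m).sum()/(M|m).sum())(mask(n,x,y,np.radians(th),m.shape)) for n,m in D];best.append((sum(I),th,x,y,I))
best.sort(key=lambda b:-b[0]);[print(b) for b in best[:6]]
print(W(p,(-125,0,104)))
E
```

```text
ee_pos: [0.5609, 0.0236, 0.2052]
tcp_rot: [179.7, -0.1, 81.7]
wrist_force: [0.7, -0.1, 1.1]
scene 122 [432. 249.] [438. 273.] ((435.0, 261.0), (6.0, 24.0), 0.0)
top 71 [197. 180.] [206. 198.] ((201.5825958251953, 189.27525329589844), (19.252307891845703, 4.5975661277771), 73.3007583618164)
(np.float64(1.0575502084122774), 18, 0, 0, [np.float64(0.5905172413793104), np.float64(0.46703296703296704)])
(np.float64(1.0527220900374568), 15, 0, -3, [np.float64(0.6035242290748899), np.float64(0.44919786096256686)])
(np.float64(1.0445045717484605), 18, 0, -3, [np.float64(0.5879828326180258), np.float64(0.45652173913043476)])
(np.float64(1.0434529221157658), 18, -3, 3, [np.float64(0.5738396624472574), np.float64(0.4696132596685083)])
(np.float64(1.0425282871634802), 15, 0, 0, [np.float64(0.5879828326180258), np.float64(0.45454545454545453)])
(np.float64(1.0345568783068784), 12, 0, 0, [np.float64(0.5848214285714286), np.float64(0.4497354497354497)])
[0.5867386  0.19718356 0.104     ]
```

```bash
python3 - <<'E'
from fit2 import *
d=np.array([np.cos(np.radians(73.3)),np.sin(np.radians(73.3))])*9.6;c=np.array([201.6,189.3])
a,b=at("top",c-d,.11),at("top",c+d,.11);print(a,b,np.linalg.norm(a-b),"yaw",np.degrees(np.arctan2(*(a-b)[1::-1])),"mid",(a+b)/2)
im=cv2.imread("pics/scene0.png").max(2)
for z in(.082,.11):
  for th in(15,21,27):
    c=W(p,(-125,0,0));print(z,th,[np.round(px("scene",W([c[0],c[1],np.radians(th)],(k,0,z*1e3))),1).tolist() for k in(-26,26)])
print(im[244:280,428:442])
E
python3 go.py .5867 .1972 .17 21
```

```text
[0.6099307  0.20202832 0.11      ] [0.56102228 0.18343929 0.11      ] 0.05232194217316911 yaw 20.810713592984538 mid [0.58547649 0.1927338  0.11      ]
0.082 15 [[433.5, 255.8], [432.0, 274.3]]
0.082 21 [[432.2, 255.6], [433.3, 274.6]]
0.082 27 [[431.0, 255.4], [434.6, 274.7]]
0.11 15 [[436.2, 247.9], [434.9, 266.6]]
0.11 21 [[435.0, 247.7], [436.2, 266.8]]
0.11 27 [[433.7, 247.6], [437.5, 266.9]]
[[114 114 116 114 115 115 113 115 113 113 114 116 115 115]
 [115 118 116 115 116 114 113 118 115 114 113 115 114 116]
 [115 114 115 116 115 116 115 114 115 114 115 115 114 114]
 [113 114 114 114 115 114 117 111 114 116 116 114 116 113]
 [114 115 115 116 114 106  92  92 100 114 117 116 117 115]
 [115 117 115 115 107  80  56  60  57  64  99 114 111 115]
 [120 116 114 115  94  49  56  52  57  53  83 114 115 114]
 [140 136 136 108  76  43  55  58  56  50  87 113 114 112]
 [137 166 166 111  74  41  58  56  55  56  67 101 116 117]
 [133 186 217 157  45  37  53  57  56  61  68 100 115 117]
 [110 194 224 146  29  39  55  58  61  61  73  99 113 117]
 [231 233 190 129  33  39  54  72  78  71  75 104 
[... 820 characters left out ...]
6 228 242 242]
 [177 138 143 119  31  31  38  35  37  63 191 241 241 241]
 [233 184 152 116  34  37  37  43  38 145 227 241 241 241]
 [242 242 226 124  40  40  31  41  37 184 240 240 242 242]
 [242 242 228 152  93  47  38  40  58 191 241 240 241 241]
 [242 242 228 175 161 128  97  91 125 210 241 241 241 241]
 [241 242 229 174 174 170 172 170 215 241 240 241 242 243]
 [242 242 232 183 185 180 181 177 217 241 241 242 241 241]
 [234 230 243 245 245 244 243 242 241 242 244 245 241 221]
 [211 182 231 235 234 241 236 231 239 234 221 223 235 236]
 [200 212 224 226 194 217 227 203 199 227 234 197 186 206]]
tool shift [ 0.1753 -0.0006  0.0352] turn 60.66 t 8.37 q [  2.4   5.5   4.9  89.   -0.  100.8]
```

Run:
```python
from fit2 import *
im=cv2.imread("pics/top0.png").max(2);print(im[182:196,196:206])
def cen(n,x,y,w,h,th):
    g=cv2.imread(f"pics/{n}0.png").max(2)[y:y+h,x:x+w].astype(float);g=np.clip(g-th,0,None);v,u=np.mgrid[y:y+h,x:x+w];return np.array([(g*u).sum(),(g*v).sum()])/g.sum()
a=cen("top",199,186,4,4,70);b=cen("scene",434,255,5,4,80)
f=lambda q:np.r_[px("top",q)-a,px("scene",q)-b];r=least_squares(f,[.586,.195,.11]);print(a,b,r.x,r.fun)
```

```text
[[102  54  48  48  44  56 114 170 186 183]
 [112  60  49  50  44  35  74 147 192 198]
 [134  76  49  52  48  37  50 118 178 198]
 [151  94  49  48  50  39  35  81 153 192]
 [153 116  63  59  69  49  34  57 132 183]
 [169 158 102 116 130  79  35  51 123 180]
 [191 185 133 159 172 109  43  40 112 181]
 [197 188 142 154 164 108  47  36  91 164]
 [197 191 150 110 105  73  45  37  66 147]
 [197 196 172 101  55  53  49  38  51 133]
 [198 199 186 123  56  51  54  43  43 110]
 [198 199 190 142  69  50  55  47  38  79]
 [194 198 194 167  97  50  53  50  40  55]
 [191 198 198 186 125  59  54  53  42  40]]
[199.76292335 188.18003565] [436.24013158 256.77631579] [0.58752734 0.19781512 0.11221079] [-0.32017692  0.09967122 -0.27491099  0.02004488]
```

Careful with the scale: shifts go in shares of 0.3 m and turns go in shares of 90 degrees. That gives: 0.173 m / 0.3 = 0.5767, 0.04 m / 0.3 = 0.1333, -35 degrees / 90 = -0.3889.

```bash
echo '[{"tx": 0.1333, "tz": 0.0333, "spin": -0.0778, "aperture": 0.04}, {"tx": 0.2667, "tz": 0.0333, "spin": -0.1556, "aperture": 0.04}, {"tx": 0.4, "tz": 0.0667, "spin": -0.2333, "aperture": 0.04}, {"tx": 0.5, "tz": 0.1, "spin": -0.3111, "aperture": 0.04}, {"tx": 0.5767, "tz": 0.1167, "spin": -0.3889, "aperture": 0.04}]' > m.json && python3 -m pendant m.json|sed -n 2,4p; echo '[{"spin": -0.0778, "aperture": 0.04}, {"spin": -0.1556, "aperture": 0.04}, {"spin": -0.2333, "aperture": 0.04}, {"spin": -0.3111, "aperture": 0.04}, {"spin": -0.3889, "aperture": 0.04}]' > m.json && python3 -m pendant m.json|sed -n 2,4p; echo '[{"spin": -0.0778, "aperture": 0.04}, {"spin": -0.1556, "aperture": 0.04}, {"spin": -0.2333, "aperture": 0.04}, {"spin": -0.3111, "aperture": 0.04}, {"spin": -0.3889, "aperture": 0.04}]' > m.json && python3 -m pendant m.json|sed -n 2,4p;python3 go.py .5872 .1975 .112 201
```

```text
ee_pos: [0.5846, 0.1972, 0.1627]
tcp_rot: [-179.9, -0.0, 117.1]
wrist_force: [0.1, -1.0, 0.0]
ee_pos: [0.5849, 0.1948, 0.164]
tcp_rot: [-179.9, -0.1, 152.0]
wrist_force: [-0.2, -0.4, 0.6]
ee_pos: [0.5849, 0.1947, 0.164]
tcp_rot: [-180.0, -0.1, -173.0]
wrist_force: [0.2, -1.0, -0.5]
tool shift [-0.0027  0.0026  0.052 ] turn -13.99 t 9.62 q [18.4 13.4  9.3 86.1  0.  11.4]
```

Converted, 0.02 m / 0.3 = 0.0667, -0.0027 m / 0.3 = -0.009, -14 degrees / 90 = -0.1556.

```bash
echo '[{"tx": -0.009, "ty": 0.0087, "spin": -0.0778, "aperture": 0.04}, {"tx": -0.009, "ty": 0.0087, "spin": -0.1556, "aperture": 0.04}, {"tx": -0.009, "ty": 0.0087, "tz": 0.0667, "spin": -0.1556, "aperture": 0.04}, {"tx": -0.009, "ty": 0.0087, "tz": 0.0667, "spin": -0.1556, "aperture": 0.04}, {"tx": -0.009, "ty": 0.0087, "tz": 0.0667, "spin": -0.1556, "aperture": 0.04}]' > m.json && python3 -m pendant m.json|sed -n 2,4p; python3 go.py .5872 .1975 .112 201
python3 - <<'E'
from h import *
s=bot.camera("scene");t=bot.camera("top")
cv2.imwrite("pics/s5.png",s);cv2.imwrite("pics/t5.png",t)
cv2.imwrite("pics/k5.png",np.hstack([crop(s,395,200,75,90,5.3),crop(s,325,190,75,90,5.3)]))
E
```

```text
ee_pos: [0.5867, 0.1974, 0.1435]
tcp_rot: [180.0, -0.2, -159.4]
wrist_force: [0.0, 0.0, 0.3]
tool shift [-0.0006 -0.0001  0.0315] turn -0.39 t 10.03 q [18.6 13.9  7.7 84.  -0.  -2. ]
```

View pics/k5.png

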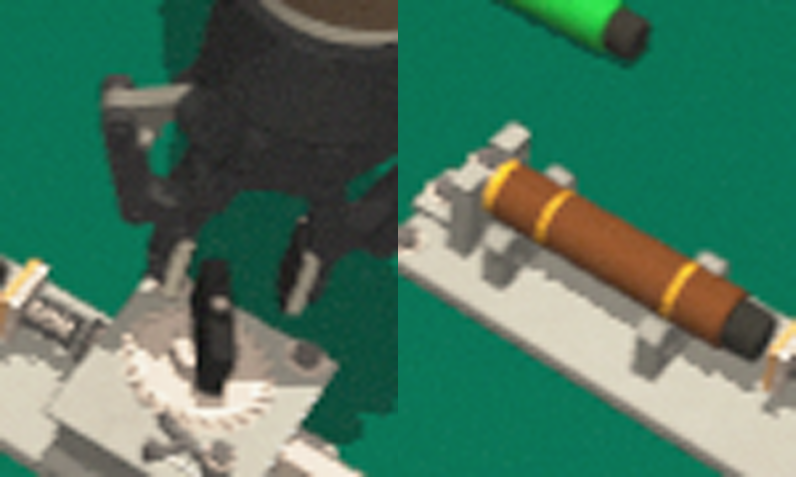

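The extension lies in both saddles with the pin in the slot, the shoulder at (497,185) just short of the stop and the bumper at (748,328) close before the pad. The open fingers straddle the wing at (212,330). Now descend, and close gently.

Converted, 0.0315 m / 0.3 = 0.105, 0.03 m / 0.3 = 0.1.

```bash
echo '[{"tx": -0.002, "tz": 0.04, "aperture": 0.04}, {"tx": -0.002, "tz": 0.0733, "aperture": 0.04}, {"tx": -0.002, "tz": 0.1, "aperture": 0.04}, {"tx": -0.002, "tz": 0.105, "aperture": 0.04}, {"tx": -0.002, "tz": 0.105, "aperture": 0.04}]' > m.json && python3 -m pendant m.json|sed -n 2,4p; echo '[{"aperture": 0.04}, {"aperture": 0.04}]' > m.json && python3 -m pendant m.json|sed -n 2,4p; python3 go.py .5872 .1975 .112 201
```

```text
ee_pos: [0.5876, 0.1977, 0.1124]
tcp_rot: [180.0, -0.1, -159.3]
wrist_force: [0.2, -0.9, -1.1]
ee_pos: [0.5884, 0.1979, 0.1141]
tcp_rot: [-180.0, 0.0, -159.3]
wrist_force: [0.4, 0.5, 0.7]
tool shift [0.0013 0.     0.0021] turn -0.34 t 10.72 q [18.6 14.2  4.8 80.6  0.  -2.1]
```

```bash
echo '[{"aperture": 0.03}, {"aperture": 0.02}, {"aperture": 0.006}, {"aperture": 0.006}, {"aperture": 0.006}]' > m.json && python3 -m pendant m.json 40; echo '[{"aperture": 0.006}, {"aperture": 0.006}]' > m.json && python3 -m pendant m.json
python3 - <<'E'
from h import *
o=bot.get_obs();print(o["torque"],o["ee_pos"],o["tcp_rot"])
E
```

```text
time: 11.13
ee_pos: [0.5885, 0.1977, 0.1141]
tcp_rot: [-180.0, 0.0, -159.3]
wrist_force: [0.3, -2.0, 2.9]
opening: 0.0114
grasp_force: 40.0
time: 11.3
ee_pos: [0.5885, 0.1978, 0.1141]
tcp_rot: [-180.0, 0.0, -159.3]
wrist_force: [1.0, -3.6, 4.9]
opening: 0.0109
grasp_force: 40.2
[-0.58660902 -0.03847429  0.04272219] [0.58845554 0.19775133 0.11414632] [-1.79977469e+02  4.21357530e-02 -1.59349852e+02]
```

The knob is gripped almost without side force. Now turn click by click and read the torque at the same tooth phase each time.

```bash
cat > tq.py <<'E'
from workcell import bot;import numpy as np
o=bot.get_obs();print("t %.2f yaw %.2f q6 %.1f"%(o["time"],o["tcp_rot"][2],o["q"][5]),"tau",np.round(o["torque"],3),"F",np.round(o["wrist_force"],1),"pos",np.round(o["ee_pos"],4),"op",round(o["opening"],4))
E
echo '[{"tx": 0.0033, "spin": 0.0556, "aperture": 0.006}, {"tx": 0.0033, "spin": 0.1111, "aperture": 0.006}, {"tx": 0.0033, "spin": 0.1889, "aperture": 0.006}, {"tx": 0.0033, "spin": 0.1889, "aperture": 0.006}]' > m.json && python3 -m pendant m.json 60 >/dev/null; python3 tq.py
echo '[{"spin": 0.0556, "aperture": 0.006}, {"spin": 0.1111, "aperture": 0.006}, {"spin": 0.1667, "aperture": 0.006}, {"spin": 0.1667, "aperture": 0.006}]' > m.json && python3 -m pendant m.json>/dev/null; python3 tq.py
echo '[{"spin": 0.0556, "aperture": 0.006}, {"spin": 0.1111, "aperture": 0.006}, {"spin": 0.1667, "aperture": 0.006}, {"spin": 0.1667, "aperture": 0.006}]' > m.json && python3 -m pendant m.json>/dev/null; python3 tq.py
```

```text
t 11.63 yaw -176.81 q6 15.4 tau [-0.585 -0.976 -0.017] F [ 5.6 -3.5  2.8] pos [0.5884 0.1973 0.1142] op 0.0106
t 11.97 yaw 168.30 q6 30.2 tau [-1.019 -0.95   0.024] F [ 5.1 -5.1  3.4] pos [0.5884 0.1969 0.1143] op 0.0105
t 12.30 yaw 153.28 q6 45.2 tau [-1.427 -0.82   0.017] F [ 5.9 -7.8  3.7] pos [0.5883 0.1965 0.1142] op 0.0108
```

Converted, -0.001 m / 0.3 = -0.0033, -0.0005 m / 0.3 = -0.0017, 15 degrees / 90 = 0.1667.

```bash
echo '[{"tx": -0.0033, "ty": -0.0017, "spin": 0.0556, "aperture": 0.006}, {"tx": -0.0033, "ty": -0.0017, "spin": 0.1111, "aperture": 0.006}, {"tx": -0.0033, "ty": -0.0017, "spin": 0.1667, "aperture": 0.006}, {"tx": -0.0033, "ty": -0.0017, "spin": 0.1667, "aperture": 0.006}]' > m.json && python3 -m pendant m.json>/dev/null; python3 tq.py
echo '[{"spin": 0.0556, "aperture": 0.006}, {"spin": 0.1111, "aperture": 0.006}, {"spin": 0.1667, "aperture": 0.006}, {"spin": 0.1667, "aperture": 0.006}]' > m.json && python3 -m pendant m.json>/dev/null; python3 tq.py
```

```text
t 12.63 yaw 138.31 q6 60.1 tau [-1.041  0.014  0.059] F [ 0.  -5.   5.9] pos [0.5881 0.196  0.1142] op 0.0106
t 12.97 yaw 123.31 q6 75.1 tau [-1.244  0.423  0.052] F [-1.8 -6.3  7. ] pos [0.5879 0.1958 0.1142] op 0.0107
```

Converted, -0.0006 m / 0.3 = -0.002, 15 degrees / 90 = 0.1667.

```bash
echo '[{"tx": -0.002, "ty": -0.002, "spin": 0.0556, "aperture": 0.006}, {"tx": -0.002, "ty": -0.002, "spin": 0.1111, "aperture": 0.006}, {"tx": -0.002, "ty": -0.002, "spin": 0.1667, "aperture": 0.006}, {"tx": -0.002, "ty": -0.002, "spin": 0.1667, "aperture": 0.006}]' > m.json && python3 -m pendant m.json>/dev/null; python3 tq.py
echo '[{"spin": 0.0556, "aperture": 0.006}, {"spin": 0.1111, "aperture": 0.006}, {"spin": 0.1667, "aperture": 0.006}, {"spin": 0.1667, "aperture": 0.006}]' > m.json && python3 -m pendant m.json>/dev/null; python3 tq.py
python3 - <<'E'
from h import *
cv2.imwrite("pics/s6.png",bot.camera("scene"))
a=[cv2.imread(f"pics/s{k}.png").astype(int) for k in(4,5,6)]
# brass shoulder mask centroid (yellow) in stop area, before/after
for im in a:
    sub=im[205:245,335:375];b,g,r=sub[...,0],sub[...,1],sub[...,2];m=(r>150)&(g>110)&(b<80);n,l,s,c=cv2.connectedComponentsWithStats(m.astype(np.uint8));print([(int(s[i,4]),np.round(c[i]+[335,205],2).tolist()) for i in range(1,n) if s[i,4]>3])
E
```

```text
t 13.30 yaw 108.34 q6 90.1 tau [-0.651  0.591  0.132] F [-3.  -3.3  6. ] pos [0.5875 0.1955 0.1142] op 0.0107
t 13.63 yaw 93.36 q6 105.1 tau [-0.814  1.036  0.284] F [-5.5 -3.9  8.1] pos [0.5871 0.1954 0.1142] op 0.0106
[(19, [343.53, 224.16]), (22, [353.41, 229.23])]
[(19, [343.53, 224.16]), (22, [353.41, 229.23])]
[(22, [343.18, 223.5]), (21, [353.29, 228.95])]
```

Torque at the same phase went 0.05 (click 5), 0.13 (click 6), 0.28 (click 7). The 0.15 step matches the given 0.14 per click, so the extension became firm about half a click before click 6. Click 7 is therefore the second one since bearing, about 1.5 clicks of load or roughly 35 N. I'll go 4° past the tooth so the pawl has surely dropped, then ease back and watch the torque.

Converted, 4 degrees / 90 = 0.0444.

```bash
echo '[{"spin": 0.0222, "aperture": 0.006}, {"spin": 0.0444, "aperture": 0.006}, {"spin": 0.0444, "aperture": 0.006}]' > m.json && python3 -m pendant m.json>/dev/null; python3 tq.py
echo '[{"spin": -0.0222, "aperture": 0.006}, {"spin": -0.0333, "aperture": 0.006}, {"spin": -0.0333, "aperture": 0.006}]' > m.json && python3 -m pendant m.json>/dev/null; python3 tq.py
echo '[{"spin": -0.0222, "aperture": 0.006}, {"spin": -0.0333, "aperture": 0.006}, {"spin": -0.0333, "aperture": 0.006}]' > m.json && python3 -m pendant m.json>/dev/null; python3 tq.py
```

```text
t 13.93 yaw 89.55 q6 108.9 tau [-0.907  1.105  0.246] F [-6.2 -4.   8.2] pos [0.587  0.1954 0.1142] op 0.0108
t 14.18 yaw 92.74 q6 105.7 tau [-0.85   1.073  0.312] F [-4.2 -2.9  7.5] pos [0.5871 0.1954 0.1142] op 0.0107
t 14.43 yaw 95.74 q6 102.7 tau [-0.8    0.92   0.277] F [-5.2 -3.7  8.1] pos [0.5872 0.1955 0.1142] op 0.0105
```

Converted, -1.5 degrees / 90 = -0.0167.

```bash
python3 tq.py; echo '[{"spin": -0.0167, "aperture": 0.006}, {"spin": -0.0167, "aperture": 0.006}, {"spin": -0.0167, "aperture": 0.006}]' > m.json && python3 -m pendant m.json>/dev/null; python3 tq.py
echo '[{"spin": -0.0167, "aperture": 0.006}, {"spin": -0.0167, "aperture": 0.006}, {"spin": -0.0167, "aperture": 0.006}]' > m.json && python3 -m pendant m.json>/dev/null; python3 tq.py
```

```text
t 14.43 yaw 95.74 q6 102.7 tau [-0.8    0.92   0.277] F [-5.2 -3.7  8.1] pos [0.5872 0.1955 0.1142] op 0.0105
t 14.68 yaw 97.17 q6 101.3 tau [-0.837  0.901  0.125] F [-3.9 -3.8  7.6] pos [0.5872 0.1954 0.1142] op 0.0105
t 14.93 yaw 98.64 q6 99.8 tau [-0.858  0.899 -0.131] F [-4.4 -4.4  7.8] pos [0.5872 0.1954 0.1142] op 0.0109
```

Torque stays near 0.28 down to the tooth and then falls sharply within 3°, so the pawl holds tooth 7. The load is about 0.25 N m, roughly 40 N. Ease to neutral, open, rise clear.

Converted, 0.7 degrees / 90 = 0.0078.

```bash
echo '[{"spin": 0.0078, "aperture": 0.006}, {"spin": 0.0078, "aperture": 0.012}, {"spin": 0.0078, "aperture": 0.02}, {"spin": 0.0078, "aperture": 0.035}, {"spin": 0.0078, "aperture": 0.04}]' > m.json && python3 -m pendant m.json|tail -3; python3 tq.py
echo '[{"tz": -0.0667, "aperture": 0.04}, {"tz": -0.1667, "aperture": 0.04}, {"tz": -0.3, "aperture": 0.04}, {"tz": -0.4, "aperture": 0.04}, {"tz": -0.4, "aperture": 0.04}]' > m.json && python3 -m pendant m.json>/dev/null; python3 tq.py
python3 - <<'E'
from fit2 import *
s=bot.camera("scene");t=bot.camera("top");cv2.imwrite("pics/s7.png",s);cv2.imwrite("pics/t7.png",t)
# knob angle now: template IoU by dark mask orientation in both views
a=cv2.imread("pics/s5.png");b=s
for n,im in(("s4",cv2.imread("pics/s4.png")),("s6",cv2.imread("pics/s6.png")),("s7",s)):
    sub=im[205:245,335:375].astype(int);B,g,r=sub[...,0],sub[...,1],sub[...,2];w=np.clip(np.minimum(r,g*1.3)-B-70,0,None);w[:, :]=w;v,u=np.mgrid[205:245,335:375];L=u<349
    print(n,[np.round([(w*k*u).sum()/(w*k).sum(),(w*k*v).sum()/(w*k).sum()],2).tolist() for k in(L,~L)])
im=s.max(2);m=im[240:285,420:455]<62;v,u=np.where(m);print("knob rect scene",len(u),cv2.minAreaRect(np.c_[u+420,v+240].astype(np.float32)))
for c in range(5,9):
    th=np.radians(20.8-15*c);w=W(p,(-125,0,0));print(c,[np.round(px("scene",W([w[0],w[1],th],(k,0,110))),1).tolist() for k in(-26,26)])
d=cv2.absdiff(s,cv2.imread("pics/scene0.png")).max(2)
for n,(x,y,w,h) in dict(glue=(268,260,28,40),chalk=(252,228,16,16),brush=(184,204,54,50)).items(): print(n,int((d[y:y+h,x:x+w]>40).sum()))
E
```

```text
wrist_force: [0.5, -0.1, -0.8]
opening: 0.0398
grasp_force: 0.0
t 15.35 yaw 97.98 q6 100.5 tau [ 0.027  0.017 -0.026] F [ 0.5 -0.1 -0.8] pos [0.5877 0.196  0.1133] op 0.0398
t 15.77 yaw 97.97 q6 100.5 tau [ 0.038 -0.038  0.012] F [0.2 0.7 1.2] pos [0.5892 0.1964 0.2408] op 0.0401
s4 [[343.61, 223.5], [353.53, 229.34]]
s6 [[343.3, 223.23], [353.38, 228.84]]
s7 [[343.3, 223.27], [353.48, 228.92]]
knob rect scene 226 ((435.062255859375, 260.80072021484375), (24.10062026977539, 10.916864395141602), 17.35402488708496)
5 [[447.3, 256.2], [423.8, 257.9]]
6 [[447.9, 258.8], [423.3, 255.4]]
7 [[447.7, 261.2], [423.6, 253.0]]
8 [[446.7, 263.4], [424.8, 250.9]]
glue 0
chalk 0
brush 3
```

Run:
```python
from fit2 import *
for f in("s4","s7"):
    im=cv2.imread(f"pics/{f}.png").astype(int);print(f)
    for y in range(212,240):
        print(y,"".join(("Y" if r>110 and g>80 and b<.6*g else "b" if r>g*1.4 else "." if g>r*1.5 else str(min(9,(b+g+r)//77))) for b,g,r in im[y,330:356]))
for x in(112,115,118,121): print(x,"rim top",np.round(px("scene",W(p,(x,0,59))),1),"rim side +y",np.round(px("scene",W(p,(x,12,52))),1),"post inner top +8",np.round(px("scene",W(p,(x,8,62))),1),"+25",np.round(px("scene",W(p,(x,25,62))),1),"-25",np.round(px("scene",W(p,(x,-25,62))),1))
```

```text
s4
212 ..........................
213 ................65........
214 ...............6787.......
215 .............5777776......
216 ............57888763......
217 ............35787633......
218 ..........4544455333......
219 ........675444444333......
220 ........67544445YY3.......
221 .......6877645YYYYb3....54
222 ....6768788877YYYYYYb34677
223 ..45678877766YYYYYYYYYb467
224 565556787754YYYYYYYYYYYYb6
225 78454446753YYYYYYYYYYYYYYb
226 88444444434YYYYYYYYYYYYYYY
227 88854444433YYYbYYYYYYYYYYY
228 78776444433YYbbbYYYYYYYYYY
229 788864444333bbbbbbYYYYYYYY
230 4577644443333bbbbbbYYYYYYY
231 765564444333332bbbbbbYYYYY
232 8864444443345543bbbbbYYYYY
233 888754444335676542bbbYYbYY
234 8877644433457777643bbYYbbb
235 888754443346777643333Ybbbb
236 78875444345567653333432bbb
237 8888765446754554333334432b
238 88888875687543333443455543
239 88888888887443333444555555
s7
212 ..........................
213 ................55........
214 ...............6787.......
215 .............5777776......
216 ............57878763......
217 ............35787633......
218 ..........4544455333......
219 .....
[... 421 characters left out ...]
YYY
233 888754443335676542bbYYYYYY
234 88776444334577776432YYbbbb
235 888754443346777643333bbbbb
236 78875444346567653333332bbb
237 8888765446754554333334432b
238 88878875787443333443455543
239 88888888887543333444555555
112 rim top [345.  221.7] rim side +y [342.1 226.3] post inner top +8 [343.2 222.7] +25 [339.2 226.7] -25 [350.9 215.3]
115 rim top [344.1 221.2] rim side +y [341.1 225.8] post inner top +8 [342.3 222.2] +25 [338.2 226.1] -25 [349.9 214.8]
118 rim top [343.1 220.6] rim side +y [340.1 225.2] post inner top +8 [341.3 221.6] +25 [337.2 225.5] -25 [349.  214.2]
121 rim top [342.2 220.1] rim side +y [339.2 224.7] post inner top +8 [340.3 221.1] +25 [336.3 225. ] -25 [348.  213.7]
```

Everything agrees:
- **Stop:** the stop's far corner reads press x ≈ 117 mm and the shoulder ≈ 116.6 mm, so they bear on each other.
- **Knob:** it stands at tooth 7, at 17.4° in the picture where tooth 7 should read 18.8°.
- **Bystanders:** the glue, chalk and brush are unmoved.

Handing in.

```bash
python3 -c "
from workcell import bot
print(bot.job_done())"
```

```text
the job is handed in; nothing more can be done
None
```

The extension is in the press with its shoulder against the stop, the pawl is holding two clicks past bearing (about 40 N by my torque estimate), and the job was handed in at about 16 s with the arm clear and the glue, chalk and brush undisturbed.

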